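# Lean the display under the lamp and hold the hold-to-run plunger half-way

### The arm

A 6-joint arm with a two-finger parallel gripper is mounted at the origin on the work surface. World frame = base frame: x ahead of the robot, y to its left, z up, the work surface at z = 0. Lengths are in m, angles in rad, forces in N, time in s.
With the tool pointing down it reaches from about 0.35 to 0.975 m from the base axis. Payload 17.4 kg.
Tool frame: the origin (TCP) lies at the very end of the fingers, on their centre line; the grasp point (between the pads) lies tcp_to_grasp behind it (tcp_to_grasp is the distance from the TCP to the grasp point, in m); z points along the fingers, y is the direction in which the jaws open and shut (so a half turn about z gives the same grasp; the last joint's range is limited). The gripper opens to 85 mm and grips with 20 to 120 N. Pads are 22 mm wide; open, the fingers measure 114 mm over their backs; the gripper's body (76 mm by 85 mm) begins 54 mm behind the grasp point. The pads swing forward as they close: fully open they stand 13 mm farther back than shut.
Start: joints at [1.262, 0.116, 1.442, -0, 1.584, -0.038], TCP at [0.181, 0.65, 0.231] pointing down, gripper open.
Joint ranges: [-2.83, 2.83], [-0.83, 2.19], [0.07, 2.5], [-1.14, 4.28], [0.01, 3], [-2.97, 2.97]. Speed limits (rad/s): [1.89, 1.89, 2.22, 3.14, 3.14, 3.14].

### API

Orientations are given as [roll, pitch, yaw] about the fixed x, y, z axes, in that order (R = Rz(yaw) Ry(pitch) Rx(roll)).
In Python, from cell import observe, capture, sign_off, tcp_to_grasp gives the robot as it stands.
- The arm moves only by the tool step_arm, never from a script. Its argument "series" is a list of rows, each a list of 2 entries, a list of its own where there are three numbers: the shift along the tool's x, y, z in cm, then the turn about the tool's z in degrees. A call has 1 to 12 rows; each row shifts and turns the commanded pose from where the row before left it, along the tool's axes as they then stand; what a row does not reach is not made up. A row lasts 1/8 s, in which the tool goes at most 62.5 mm and 10.7 degrees, less where a joint would pass 70% of its speed; a pose out of reach is approached as far as the arm can. A call with a gripper value outside its range is refused whole. "claw" is the opening, from 0 (shut) to 1 (fully open), set as the call begins (left out, the last holds). The fingers move at their own pace and stop on an object; the grip force is fixed at half the most. Time passes only in rows, so rows that do not move let the fingers close. It gives the time, the measured TCP pose, the force and the opening at its end, in the units of the state.
- observe(): the state, without advancing time (a new reading comes with each control period).
- capture(name): name is "side" or "top"; returns a dict with "image" (480x640x3 uint8, red, green, blue), "intrinsics" (3x3 intrinsics, pixels), "extrinsics" (4x4, takes a point from camera to world coordinates). Camera axes: x right, y down, z forward; pixel columns grow to the right and rows downward; lengths in m; the calibration is good to about 2 mm. A picture is of the moment at which its call begins. There is no depth.
- sign_off(): hands the job in, once; it reports no verdict.
The state is a dict: "time_s": time; "joint_pos": joint angles; "qvel": joint speeds; "effort": joint torques, N m; "ee_pos": TCP position; "tool_rot": TCP orientation; "contact_force": force on the tool from outside, world axes, zero at the start; "ft_torque": the same for the moment, N m; "gripper_width": finger opening in m.
Only numpy, scipy, OpenCV 4.12 (cv2) and the standard library are available. Lean on these libraries where they do the work, as an engineer would, in place of code of your own. Each camera call takes 0.05 s, during which the arm holds its last target. There are 200 camera calls.

### The job

Take the tallest display panel out of the slotted rack and stand it in the groove of the lamp station, centred and leaning back against the bar with its black glass facing the lamp, and let go of it. Then press the spring plunger on the control box down to half its travel (10 mm, where its top is level with the gauge post beside it) and finish while still holding it there; do not let it up. Leave the other panels in the rack and everything else on the bench where it is.

Things in the scene. Friction and masses are not known exactly. Their poses are not given: they have to be found in the camera images.
- panel: the display panel to be placed, the tallest of three in the rack: a slab 9 mm thick (its x), 76 mm wide (its y), 160 mm tall (its z), about 0.13 to 0.25 kg, aluminium back (-x) and black glass face (+x). Origin at the centre of its lower edge. At the start it stands upright in one of the rack's three slots (any of them), the lower 45 mm between the slot's fins; lift it at least 50 mm straight up to clear them.
- panel_top (a point): centre of the panel's top edge, 160 mm above its origin along its z.
- rack: fixed grey plastic rack, base 190 x 100 x 10 mm, origin at the centre of its underside. Three slots at x = -55, 0 and +55 mm in its frame, each between two fins 90 mm wide (along y) and 4 mm thick with a 13 mm gap; slot floor 10 mm and fin tops 55 mm above the bench. Its place among three on the bench and its yaw vary.
- station: fixed lamp station, origin at the centre of the underside; z up, x points from the leaning bar towards the lamp. Black plinth with gold plate 210 mm (x from -95 to +115) x 126 mm (y), plate top 38 mm above the bench. Small gooseneck lamp at x = 70 to 115 mm, up to 142 mm high, points back at the panel (-x). Its place among three and its yaw vary.
- groove (a point): centre of the groove's floor on the plate: x = +30 mm, y = 0, z = 38 mm in the station's frame, same axes. The groove runs along y between two strips 100 mm long, 8 mm thick and 10 mm high; it is 24 mm wide (x from -12 to +12 mm about this point). The panel's lower edge goes in here.
- rest_bar (a point): middle of the leaning bar's axis: a round steel bar of 12 mm diameter, 100 mm long along the station's y, 80 mm above the plate and 52 mm behind the groove's centre (-x), carried by two posts 10 mm wide at y = +-46 mm reaching 4 mm above the bar's axis. A panel standing in the groove leans its back on it, top towards -x, about 20 to 30 degrees from upright.
- control_box: fixed black control box 120 x 100 x 50 mm, origin at the centre of its underside. The plunger stands at its middle; the gauge post, 10 x 16 mm, stands at x = +40 mm, its flat top 76 mm above the bench, level with the plunger's top at half travel. Its place among three and its yaw vary.
- plunger_top (a point): centre of the top of the plunger's round grey cap, 44 mm in diameter, 12 mm thick, flat; 86 mm above the bench when released; moves down with the plunger.
- plunger (a joint): how far the plunger is pressed straight down, in m: 0 released, 0.020 fully down, 0.010 half-way. A spring pushes it back up: about 3 N at the start, 7.5 N half-way, 12 N fully down.
- short_panel: bystander: panel of the same make, 9 x 66 x 115 mm, stands in another slot; origin at its lower edge.
- small_panel: bystander: panel of the same make, 9 x 56 x 100 mm, stands in another slot; origin at its lower edge.
- tweezers: bystander: steel tweezers lying on the bench, 120 x 12 x 8 mm, origin at the middle of the underside.
- screwdriver: bystander: screwdriver lying on the bench, 150 mm long.
- tape_roll: bystander: roll of brown tape lying flat, 84 mm across, 24 mm high, origin at the middle of the underside.
- bottle: bystander: small white cleaner bottle, 44 mm across, 100 mm tall, origin at the middle of the underside.
- dish: bystander: steel dish, 80 mm across, 30 mm high, origin at the middle of the underside.
Things that resemble listed ones, but are neither listed nor needed, are in the scene too. Leave any purple look-alike of the panel alone.

How it is judged:
By the outcome, as a careful person would: the job done as asked, in the order asked, and still so for the second after the job is handed in, while the arm keeps its last pose, push and grip.
It also fails if it takes over 54 s, if anything falls off the work surface, if the arm or the gripper's body presses on something with over 40 N, if the wrist force passes 120 N, or if a joint passes its speed limit or range.

## Working session

There is one attempt and no reset: what is moved stays moved. The work goes in short steps, Python scripts to look and compute and a tool call to move; the robot and the scene stay as the last step left them, time stands still between calls to the robot, and variables do not carry over. Pictures are saved under pics/ and viewed, about 8 in all and at most 12, crops included, and the job is handed in when it is done.

Besides the shell and the picture viewer there is one more tool, called after ">>>" as name(argument=value, ...), one argument or row to a line, values as JSON. step_arm: Moves the arm, as the interface text tells. Its arguments: {"type":"object","properties":{"series":{"type":"array","items":{"type":"array"}},"claw":{"type":"number"}},"required":["series"]}

```bash
mkdir -p pics; ls; python3 - <<'E'
from cell import observe,capture,tcp_to_grasp
import cv2,json,numpy as np
print(tcp_to_grasp)
for k,v in observe().items(): print(k,np.round(v,3))
for n in("top","side"):
    c=capture(n); cv2.imwrite(f"pics/{n}0.png",cv2.cvtColor(c["image"],cv2.COLOR_RGB2BGR))
    np.savez(f"{n}.npz",K=c["intrinsics"],T=c["extrinsics"]); print(n,c["intrinsics"],c["extrinsics"].round(3))
E
```

```text
pics
0.0187
time_s 0.0
joint_pos [ 1.262  0.116  1.442  0.     1.584 -0.038]
qvel [ 0.002 -0.002 -0.001 -0.001 -0.001  0.001]
effort [-0.0000e+00 -7.3198e+01 -6.3250e+01 -0.0000e+00  6.0000e-03  0.0000e+00]
ee_pos [0.181 0.65  0.231]
tool_rot [-3.14  -0.     2.871]
contact_force [0.407 0.006 0.536]
ft_torque [ 0.027 -0.021  0.043]
gripper_width 0.086
top [[485.56809443   0.         316.67940146]
 [  0.         485.56809443 233.95170748]
 [  0.           0.           1.        ]] [[-0.05  -0.977  0.207  0.353]
 [-0.999  0.049 -0.008 -0.057]
 [-0.002 -0.207 -0.978  1.104]
 [ 0.     0.     0.     1.   ]]
side [[517.22750261   0.         327.00662955]
 [  0.         517.22750261 241.75753867]
 [  0.           0.           1.        ]] [[ 0.974 -0.162  0.16   0.333]
 [-0.227 -0.656  0.72  -1.015]
 [-0.011 -0.738 -0.675  1.049]
 [ 0.     0.     0.     1.   ]]
```

View pics/top0.png

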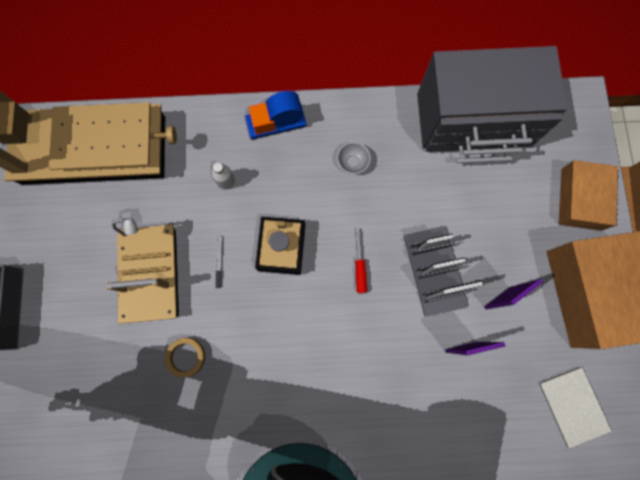

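View pics/side0.png

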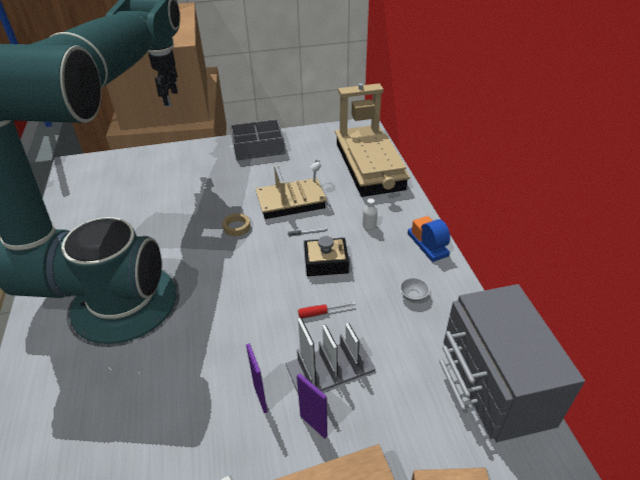

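The top view shows the rack near (440,270), the control box near (280,243), and the station near (147,272), with its lamp at (128,222) and bar at (138,284). Three grey panels stand in the rack. The two purple look-alikes are at (513,293) and (475,348). Next I'll enlarge crops from both views.

```bash
python3 - <<'E'
import cv2,numpy as np
t=cv2.imread("pics/top0.png");s=cv2.imread("pics/side0.png")
def crop(im,x,y,w,h,f):
    c=cv2.resize(im[y:y+h,x:x+w],None,fx=f,fy=f,interpolation=cv2.INTER_CUBIC)
    for i in range(0,w,20): cv2.putText(c,str(x+i),(i*f,8),0,.3,(0,0,255),1); cv2.line(c,(i*f,10),(i*f,14),(0,0,255),1)
    for j in range(20,h,20): cv2.putText(c,str(y+j),(0,j*f+3),0,.3,(0,0,255),1)
    return c
a=np.hstack([crop(t,398,220,100,100,4),crop(s,280,310,100,80,4)[:,:,:] if 0 else crop(s,280,305,100,100,4)])
cv2.imwrite("pics/c1.png",a)
b=np.hstack([crop(t,100,205,100,130,4),crop(t,240,205,80,130,4)])
cv2.imwrite("pics/c2.png",b)
E
```

```text
(no output)
```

View pics/c1.png

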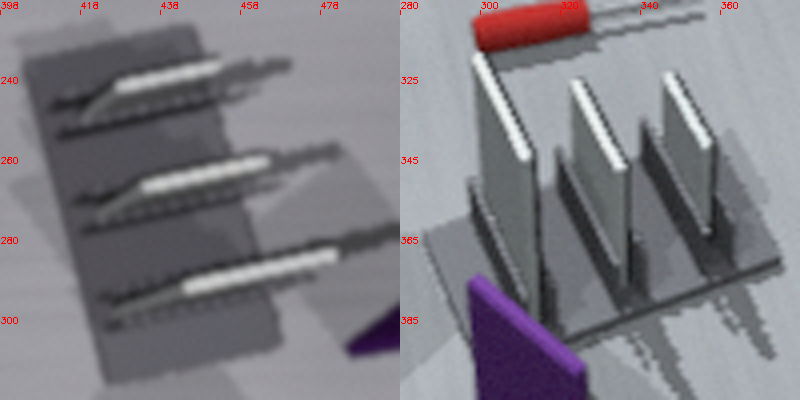

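View pics/c2.png

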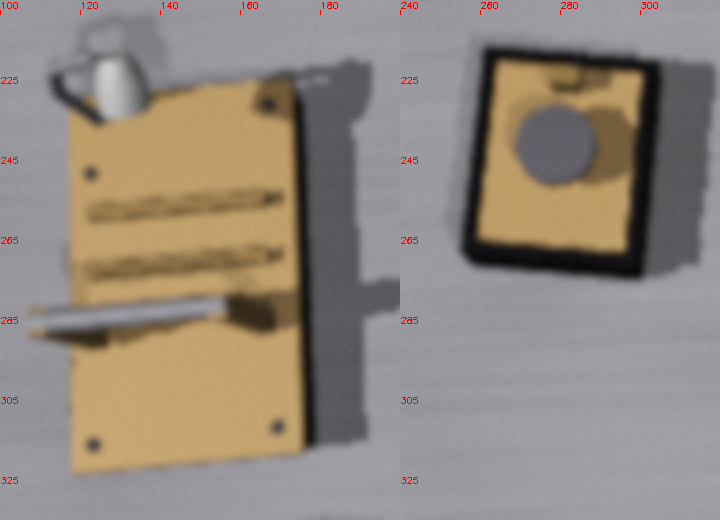

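In the crops the three candidates' top edges in the top view are (427–453, 240), (433–465, 264) and (444–482, 288). The nearest one, which is also the side-view panel spanning (299,319) to (311,344), is clearly the longest and tallest, so it is the one meant. Its grey aluminium back faces −x (toward the robot), so the glass faces +x. The station's lamp end and the control box's gauge post are both toward +x.

```bash
cat > h.py <<'E'
import numpy as np
from scipy.optimize import least_squares
cams={n:np.load(f"{n}.npz") for n in("top","side")}
def ray(n,u,v,z):
    c=cams[n];d=c["T"][:3,:3]@np.linalg.solve(c["K"],[u,v,1]);o=c["T"][:3,3]
    return o+d*(z-o[2])/d[2]
def proj(n,P):
    c=cams[n];q=(np.atleast_2d(P)-c["T"][:3,3])@c["T"][:3,:3]@c["K"].T
    return q[:,:2]/q[:,2:]
def fit(local,px,x0,n="top"):
    L=np.array(local,float)
    def w(p): c,s=np.cos(p[2]),np.sin(p[2]);return np.c_[p[0]+c*L[:,0]-s*L[:,1],p[1]+s*L[:,0]+c*L[:,1],L[:,2]]
    r=least_squares(lambda p:(proj(n,w(p))-px).ravel(),x0)
    return r.x,r.fun.reshape(-1,2).round(1).tolist()
E
python3 - <<'E'
from h import *
np.set_printoptions(precision=4,suppress=True)
a,b,z=.095,.05,.01
print("rack",fit([[a,b,z],[a,-b,z],[-a,-b,z],[-a,b,z]],[[404.25,235],[446.25,226.25],[468.75,306.25],[424.75,316.25]],[.35,-.3,0]))
z=.038
print("stn",fit([[.115,.063,z],[.115,-.063,z],[-.095,-.063,z],[-.095,.063,z]],[[117.5,229],[173,224],[176,318.25],[118.5,323.5]],[.35,.3,0]))
a,b,z=.06,.05,.05
print("box",fit([[a,b,z],[a,-b,z],[-a,-b,z],[-a,b,z]],[[261.25,216.75],[305,220.75],[300.75,274.5],[255.75,269.5]],[.35,0,0]))
print("cap",ray("top",279.25,241.25,.086))
for n,e in(("top",[[444,292],[482.5,284]]),("side",[[298.9,318.7],[311.3,343.8]])):
    p=[ray(n,*q,.17) for q in e];print(n,p,np.linalg.norm(p[0]-p[1]),(p[0]+p[1])/2, np.degrees(np.arctan2(*( (p[0]-p[1])[:2]*[-1,1]))))
E
```

```text
rack (array([ 0.4868, -0.3317,  0.1613]), [[-0.1, -0.4], [-0.1, -0.5], [-0.2, 0.6], [0.4, 0.2]])
stn (array([0.4997, 0.3142, 0.0429]), [[-0.2, 0.1], [0.3, 0.1], [0.4, -0.2], [-0.4, 0.0]])
box (array([ 0.5547,  0.0149, -0.1358]), [[-0.1, 0.2], [0.7, -0.1], [-0.0, -0.6], [-0.6, 0.5]])
cap [0.5562 0.0153 0.086 ]
top [array([ 0.4245, -0.3029,  0.17  ]), array([ 0.4361, -0.3784,  0.17  ])] 0.0764063900993926 [ 0.4303 -0.3406  0.17  ] 8.72558898444716
side [array([ 0.4259, -0.3043,  0.17  ]), array([ 0.4384, -0.3754,  0.17  ])] 0.07227227516564136 [ 0.4321 -0.3398  0.17  ] 9.965735377038857
```

>>> step_arm(
  series=[
    [[0,0,-1],10],
    [[0,0,-1],10],
    [[0,0,-1],10],
    [[0,0,-1],10],
    [[0,0,-1],10],
    [[0,0,-1],10],
    [[0,0,0],5.5],
    [[0,0,0],0],
  ],
  claw=0.4,
)

```text
time_s: 1.1
ee_pos: [0.1806, 0.6503, 0.2909]
tool_rot: [-3.141, 0.001, 1.728]
contact_force: [-0.1, -0.3, -0.4]
gripper_width: 0.0344
```

>>> step_arm(
  series=[
    [[-4.2,2.7,0],0],
    [[-4.2,2.7,0],0],
    [[-4.2,2.7,0],0],
    [[-4.2,2.7,0],0],
    [[-4.2,2.7,0],0],
    [[-4.2,2.7,0],0],
    [[-4.2,2.7,0],0],
    [[-4.2,2.7,0],0],
    [[-5,-1,0],0],
    [[-5,-1,0],0],
    [[-5,-1,0],0],
    [[-5,-1,0],0],
  ],
)

```text
time_s: 2.6
ee_pos: [0.4377, 0.1469, 0.291]
tool_rot: [-3.141, 0.0, 1.731]
contact_force: [0.7, -0.0, -0.2]
gripper_width: 0.0345
```

>>> step_arm(
  series=[
    [[-5,-1,0],0],
    [[-5,-1,0],0],
    [[-5,-1,0],0],
    [[-5,-1,0],0],
    [[-5,-1,0],0],
    [[-5,-1,0],0],
    [[-5,-1,0],0],
    [[-5,-1,0],0],
    [[-5,-1,0],0],
    [[0,0,0],0],
    [[0,0,0],0],
  ],
)

```text
time_s: 3.98
ee_pos: [0.4194, -0.3098, 0.291]
tool_rot: [-3.141, -0.001, 1.729]
contact_force: [0.2, 0.1, 0.9]
gripper_width: 0.0342
```

>>> step_arm(
  series=[
    [[-3.2,0.7,4],0],
    [[0,0,4],0],
    [[0,0,3],0],
    [[0,0,3],0],
    [[0,0,3.5],0],
    [[0,0,0],0],
  ],
)

```text
time_s: 4.72
ee_pos: [0.4309, -0.3388, 0.1144]
tool_rot: [-3.139, -0.003, 1.73]
contact_force: [0.5, 0.2, 0.1]
gripper_width: 0.0338
```

>>> step_arm(
  series=[
    [[0,0,0],0],
    [[0,0,0],0],
    [[0,0,0],0],
    [[0,0,0],0],
  ],
  claw=0,
)

```text
time_s: 5.22
ee_pos: [0.4322, -0.3409, 0.1184]
tool_rot: [3.139, 0.002, 1.728]
contact_force: [0.9, 2.0, 7.6]
gripper_width: 0.0085
```

>>> step_arm(
  series=[
    [[0,0,-1],0],
    [[0,0,-2],0],
    [[0,0,-3],0],
    [[0,0,-3],0],
    [[0,0,-3],0],
    [[0,0,-3],0],
    [[0,0,-2],0],
    [[0,0,0],0],
    [[0,0,0],0],
  ],
)

```text
time_s: 6.35
ee_pos: [0.4312, -0.3405, 0.2852]
tool_rot: [-3.141, -0.001, 1.728]
contact_force: [-0.7, 0.5, -2.5]
gripper_width: 0.0086
```

```bash
python3 - <<'E'
from cell import *
import cv2,numpy as np
print({k:np.round(v,4) for k,v in observe().items() if k in("ee_pos","contact_force","gripper_width","tool_rot")})
o=[]
for n,(x,y) in(("top",(400,170)),("side",(240,190))):
    im=cv2.cvtColor(capture(n)["image"],cv2.COLOR_RGB2BGR); cv2.imwrite(f"pics/{n}1.png",im)
    o.append(cv2.resize(im[y:y+200,x:x+130],None,fx=3,fy=3,interpolation=cv2.INTER_CUBIC))
cv2.imwrite("pics/c3.png",np.hstack(o))
E
```

```text
{'ee_pos': array([ 0.4312, -0.3405,  0.2852]), 'tool_rot': array([-3.1406e+00, -1.0000e-03,  1.7275e+00]), 'contact_force': array([-0.6582,  0.4761, -2.4785]), 'gripper_width': np.float64(0.0086)}
```

View pics/c3.png

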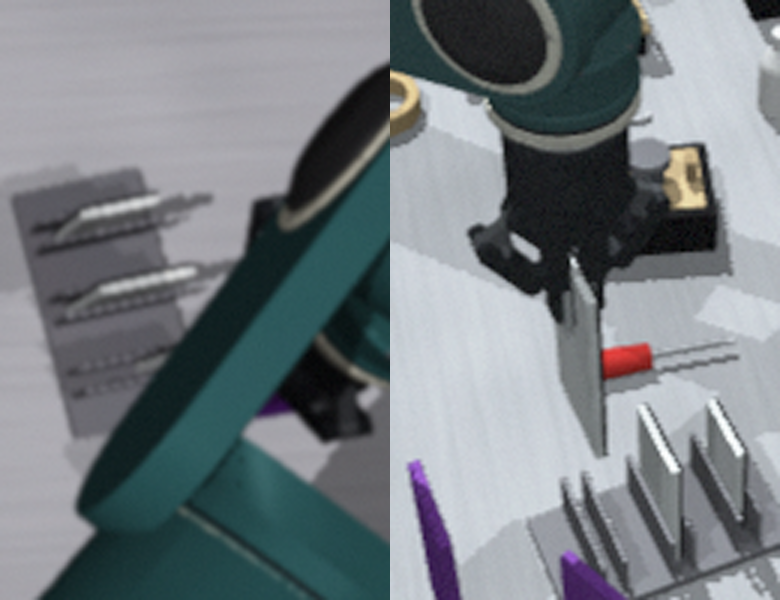

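The crop shows the tallest panel hanging straight in the jaws, grey back toward −x. The other two still stand in the rack. I'll carry it across to the station now.

>>> step_arm(
  series=[
    [[0,0,0],6.5],
    [[3,0.5,0],0],
    [[5,1,0],0],
    [[5,1,0],0],
    [[5,1,0],0],
    [[5,1,0],0],
    [[5,1,0],0],
    [[5,1,0],0],
    [[5,1,0],0],
    [[5,1,0],0],
    [[5,1,0],0],
    [[5,1,0],0],
  ],
)

```text
time_s: 7.95
ee_pos: [0.5131, 0.1952, 0.2854]
tool_rot: [-3.141, 0.0, 1.614]
contact_force: [1.5, -0.6, -1.4]
gripper_width: 0.0083
```

>>> step_arm(
  series=[
    [[5,1,0],0],
    [[4,1,0],0],
    [[2.1,0.2,0],0],
    [[0,0,0],0],
    [[0,0,0],0],
  ],
)

```text
time_s: 8.57
ee_pos: [0.5304, 0.3045, 0.2862]
tool_rot: [-3.141, 0.0, 1.614]
contact_force: [0.0, -0.5, -1.3]
gripper_width: 0.0084
```

```bash
python3 - <<'E'
from cell import *
from h import *
import cv2
s=observe();p=s["ee_pos"];y=s["tool_rot"][2];print(p,np.degrees(y))
# station point helper: fit from side/top
st=np.array([.4997,.3142]);th=.0429
g=st+.03*np.array([np.cos(th),np.sin(th)]);d=g-p[:2]
print("tool dx,dy cm",100*d@[np.cos(y),np.sin(y)],100*d@[np.sin(y),-np.cos(y)],"turn",np.degrees(y-th)-90)
o=[]
for n,(x,yy) in(("top",(60,170)),("side",(230,100))):
    im=cv2.cvtColor(capture(n)["image"],cv2.COLOR_RGB2BGR); cv2.imwrite(f"pics/{n}2.png",im)
    o.append(cv2.resize(im[yy:yy+150,x:x+130],None,fx=3,fy=3,interpolation=cv2.INTER_CUBIC))
cv2.imwrite("pics/c4.png",np.hstack(o))
E
```

```text
[0.53042926 0.3045047  0.28618725] 92.45873135240981
tool dx,dy cm 1.1004261262390136 -0.028504784997714146 turn 0.0007424112985887632
```

View pics/c4.png

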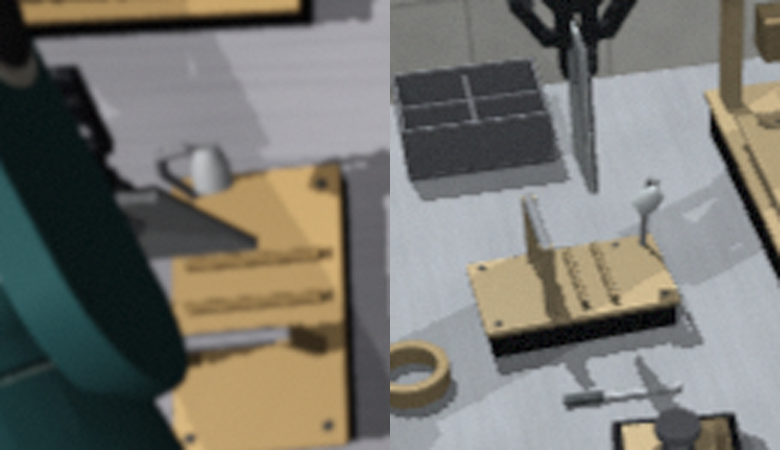

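The panel hangs over the station, and its lower corner in the side crop is at about (596,190). I'll cross-check the groove position and the panel's bottom height from the side camera.

```bash
python3 - <<'E'
from h import *
print("groove side",ray("side",297,192.7,.043)); 
print("groove top",ray("top",(60+258/3),(170+278/3),.043))
for z in(.16,.17,.18,.19): print(z,ray("side",298.7,163.3,z), proj("side",[.532,.2665,z]))
print("bar ctr model", proj("side",[.4997-.022,.3142,.118]),proj("side",[.5297,.3155,.038]),proj("top",[.5297,.3155,.038]))
E
```

```text
groove side [0.53057729 0.30755376 0.043     ]
groove top [0.53139597 0.31396239 0.043     ]
0.16 [0.54014282 0.29833464 0.16      ] [[298.02780322 169.45864772]]
0.17 [0.5378093 0.2835515 0.17     ] [[297.86317747 166.67958001]]
0.18 [0.53547577 0.26876836 0.18      ] [[297.69710949 163.87616579]]
0.19 [0.53314225 0.25398521 0.19      ] [[297.52958025 161.04808372]]
bar ctr model [[278.67392293 174.61077972]] [[296.35572822 192.53564506]] [[146.06821579 263.7937819 ]]
```

>>> step_arm(
  series=[
    [[1.1,0,2],0],
    [[0,0,3],0],
    [[0,0,3],0],
    [[0,0,2.5],0],
    [[0,0,2],0],
    [[0,0,1],0],
    [[0,0,0],0],
    [[0,0,0],0],
  ],
)

```text
time_s: 9.68
ee_pos: [0.5304, 0.3165, 0.1523]
tool_rot: [3.14, -0.001, 1.614]
contact_force: [0.1, 0.3, -2.0]
gripper_width: 0.0081
```

>>> step_arm(
  series=[
    [[0,0,0.2],0],
    [[0,0,0.2],0],
    [[0,0,0.1],0],
    [[0,0,0],0],
    [[0,0,0],0],
  ],
)

```text
time_s: 10.3
ee_pos: [0.5301, 0.3164, 0.1464]
tool_rot: [3.141, -0.0, 1.614]
contact_force: [-0.9, 1.4, -0.1]
gripper_width: 0.008
```

>>> step_arm(
  series=[
    [[0,0,0.1],0],
    [[0,0,0.05],0],
    [[0,0,0],0],
    [[0,0,0],0],
  ],
)

```text
time_s: 10.8
ee_pos: [0.5304, 0.3166, 0.1464]
tool_rot: [3.14, -0.001, 1.614]
contact_force: [-2.3, -0.5, 11.3]
gripper_width: 0.0084
```

>>> step_arm(
  series=[
    [[0,0,0.1],0],
    [[0,0,0],0],
    [[0,0,0],0],
  ],
)

```text
time_s: 11.18
ee_pos: [0.5306, 0.3166, 0.1464]
tool_rot: [3.139, -0.001, 1.614]
contact_force: [-5.3, -1.8, 19.8]
gripper_width: 0.0082
```

>>> step_arm(
  series=[
    [[0,0,-0.2],0],
    [[0,0,0],0],
    [[0,0,0],0],
    [[0,0,0],0],
  ],
  claw=0.26,
)

```text
time_s: 11.68
ee_pos: [0.53, 0.3163, 0.1456]
tool_rot: [-3.141, 0.0, 1.614]
contact_force: [-0.1, 0.7, 0.6]
gripper_width: 0.0221
```

>>> step_arm(
  series=[
    [[0,0,-0.6],0],
    [[0,0,-1],0],
    [[0,0,-1],0],
    [[0,0,-1],0],
    [[0,0,0],0],
    [[0,0,0],0],
  ],
)

```text
time_s: 12.42
ee_pos: [0.5299, 0.3163, 0.1815]
tool_rot: [-3.141, 0.0, 1.614]
contact_force: [0.3, -0.8, 1.1]
gripper_width: 0.0226
```

```bash
python3 - <<'E'
from cell import *
import cv2,numpy as np
o=[]
for n,(x,yy) in(("top",(60,190)),("side",(240,100))):
    im=cv2.cvtColor(capture(n)["image"],cv2.COLOR_RGB2BGR); cv2.imwrite(f"pics/{n}3.png",im)
    o.append(cv2.resize(im[yy:yy+130,x:x+100],None,fx=4,fy=4,interpolation=cv2.INTER_CUBIC))
cv2.imwrite("pics/c5.png",np.hstack(o))
E
```

```text
(no output)
```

View pics/c5.png

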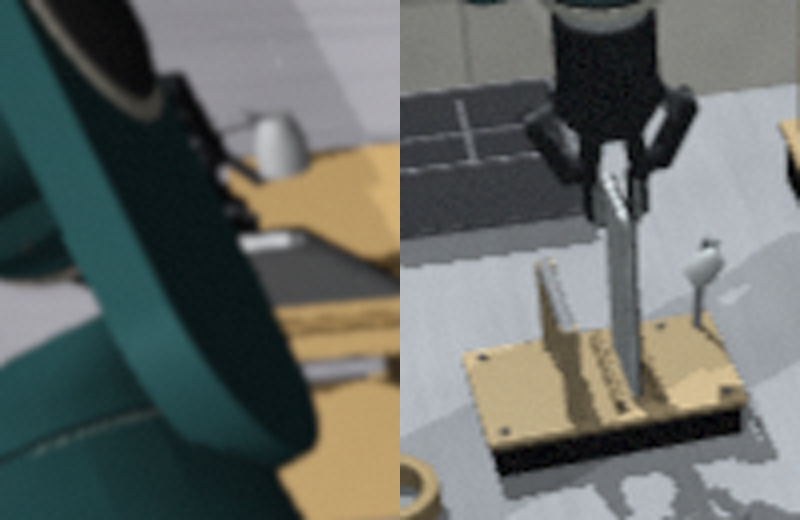

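```bash
python3 - <<'E'
from h import *
th=.0429;R=np.array([[np.cos(th),-np.sin(th),0],[np.sin(th),np.cos(th),0],[0,0,1]]);o=[.4997,.3142,0]
def pr(n,l,x,y,f): 
    q=proj(n,np.array(o)+R@np.array(l));return l,n,((q[0]-[x,y])*f).round()
for l in([.030,-.038,.038],[.0255,-.038,.038],[.0345,-.038,.038],[.0345,-.038,.048],[.046,-.05,.048],[.042,-.05,.048],[.046,.05,.048],[.014,-.05,.048],[.030,-.038,.198],[.03,.038,.198]):
    print(pr("side",l,240,100,4)+np.array([0,0,0],object) if 0 else (l,pr("side",l,240,100,4)[2]+[400,0],pr("top",l,60,190,4)[2]))
E
python3 - <<'E'
import cv2
im=cv2.imread("pics/side3.png")
cv2.imwrite("pics/c6.png",cv2.resize(im[170:215,275:325],None,fx=12,fy=12,interpolation=cv2.INTER_CUBIC))
E
```

```text
([0.03, -0.038, 0.038], array([636., 398.]), array([413., 289.]))
([0.0255, -0.038, 0.038], array([631., 399.]), array([413., 297.]))
([0.0345, -0.038, 0.038], array([642., 397.]), array([413., 281.]))
([0.0345, -0.038, 0.048], array([641., 387.]), array([407., 278.]))
([0.046, -0.05, 0.048], array([659., 393.]), array([428., 256.]))
([0.042, -0.05, 0.048], array([654., 394.]), array([428., 263.]))
([0.046, 0.05, 0.048], array([630., 322.]), array([246., 272.]))
([0.014, -0.05, 0.048], array([619., 400.]), array([430., 313.]))
([0.03, -0.038, 0.198], array([626., 227.]), array([308., 238.]))
([0.03, 0.038, 0.198], array([603., 175.]), array([147., 253.]))
```

View pics/c6.png

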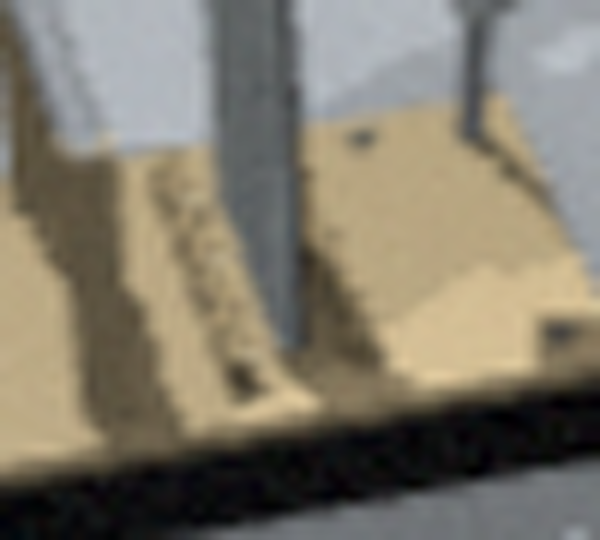

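The enlarged crop shows the panel's lower corner at (299.2,199). That matches the model for the groove floor at the groove centre (299,199.5), so the panel is seated. Now I'll tip it back with the jaws as a loose cage.

>>> step_arm(
  series=[
    [[0,-0.6,0.05],0],
    [[0,-0.6,0.05],0],
    [[0,-0.6,0.05],0],
    [[0,-0.6,0.05],0],
    [[0,-0.6,0.1],0],
    [[0,-0.6,0.1],0],
    [[0,-0.6,0.1],0],
    [[0,-0.6,0.1],0],
  ],
)

```text
time_s: 13.52
ee_pos: [0.4817, 0.3142, 0.1757]
tool_rot: [3.142, -0.0, 1.614]
contact_force: [0.0, -1.2, -0.1]
gripper_width: 0.0219
```

>>> step_arm(
  series=[
    [[0,-0.6,0.2],0],
    [[0,-0.6,0.2],0],
    [[0,-0.5,0.2],0],
    [[0,-0.5,0.1],0],
    [[0,0,0],0],
    [[0,0,0],0],
  ],
)

```text
time_s: 14.28
ee_pos: [0.4602, 0.3133, 0.1689]
tool_rot: [3.141, -0.0, 1.614]
contact_force: [-0.3, -1.1, -0.2]
gripper_width: 0.0221
```

```bash
python3 - <<'E'
from cell import *
import cv2,numpy as np
o=[]
for n,(x,yy) in(("top",(60,210)),("side",(240,100))):
    im=cv2.cvtColor(capture(n)["image"],cv2.COLOR_RGB2BGR); cv2.imwrite(f"pics/{n}4.png",im)
    o.append(cv2.resize(im[yy:yy+130,x:x+100],None,fx=4,fy=4,interpolation=cv2.INTER_CUBIC))
cv2.imwrite("pics/c7.png",np.hstack(o))
E
```

```text
(no output)
```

View pics/c7.png

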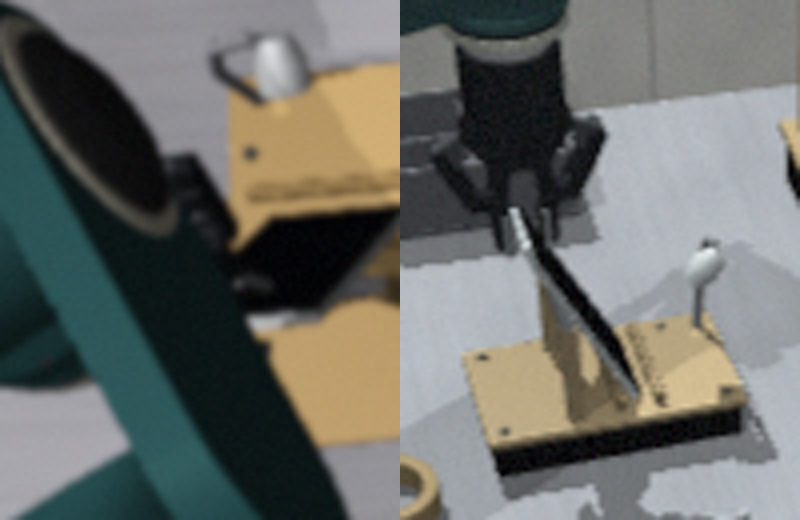

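The crop shows the panel leaning on the bar with its black glass toward the lamp and its foot in the groove. I'll release it, lift away and go to the plunger.

>>> step_arm(
  series=[
    [[0,0,0],0],
    [[0,0,0],0],
    [[0,0,0],0],
    [[0,0,-0.5],0],
    [[0,0,-1.5],0],
    [[0,0,-2],0],
    [[0,0,-3],0],
    [[0,0,-3],0],
    [[0,0,0],0],
  ],
  claw=0.5,
)

```text
time_s: 15.5
ee_pos: [0.4607, 0.3137, 0.2729]
tool_rot: [3.137, -0.002, 1.614]
contact_force: [-0.1, -0.5, -0.1]
gripper_width: 0.0427
```

>>> step_arm(
  series=[
    [[-4,1,0],0],
    [[-4,1,0],0],
    [[-4,1,0],0],
    [[-5,1.5,0],0],
    [[-5,1.5,0],0],
    [[-5,1.5,0],0],
    [[-3,0.7,0],0],
    [[0,0,0],0],
    [[0,0,0],0],
  ],
  claw=0,
)

```text
time_s: 16.62
ee_pos: [0.5549, 0.0174, 0.2689]
tool_rot: [-3.141, -0.0, 1.614]
contact_force: [-0.3, -0.0, 0.5]
gripper_width: -0.0
```

```bash
python3 - <<'E'
from cell import *
import cv2,numpy as np
s=observe();p=s["ee_pos"];y=s["tool_rot"][2];d=np.array([.5555,.015])-p[:2]
print(p,s["gripper_width"],"tool dx,dy cm",100*d@[np.cos(y),np.sin(y)],100*d@[np.sin(y),-np.cos(y)])
o=[]
for n,(x,yy) in(("top",(100,200)),("side",(240,140))):
    im=cv2.cvtColor(capture(n)["image"],cv2.COLOR_RGB2BGR); cv2.imwrite(f"pics/{n}5.png",im)
    o.append(cv2.resize(im[yy:yy+130,x:x+100],None,fx=4,fy=4,interpolation=cv2.INTER_CUBIC))
cv2.imwrite("pics/c8.png",np.hstack(o))
E
```

```text
[0.55488156 0.0174144  0.26888052] -3.437030586727925e-05 tool dx,dy cm -0.24388766981069177 0.05134933249686205
```

View pics/c8.png

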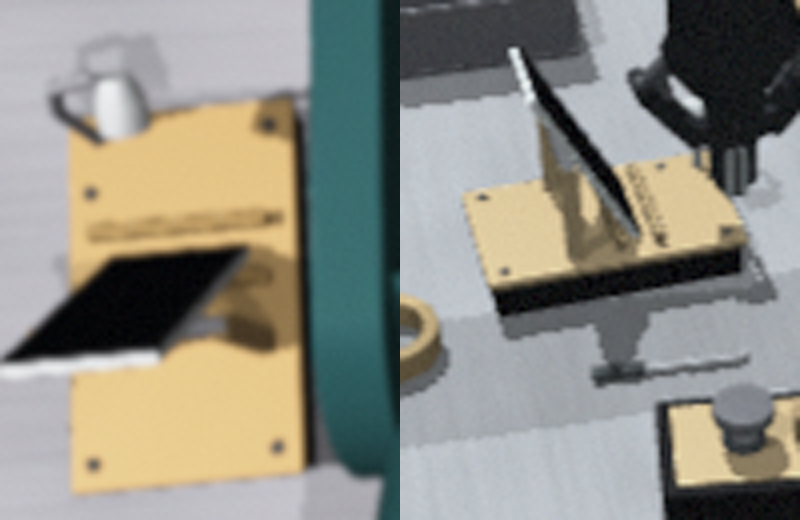

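The panel stays put on its own, leaning on the bar, foot in the groove and centred to about 2 mm. Now the plunger.

>>> step_arm(
  series=[
    [[-0.25,0.05,3],0],
    [[0,0,4],0],
    [[0,0,4],0],
    [[0,0,3],0],
    [[0,0,2],0],
    [[0,0,0.8],0],
    [[0,0,0],0],
    [[0,0,0],0],
  ],
)

```text
time_s: 17.73
ee_pos: [0.5562, 0.0147, 0.102]
tool_rot: [3.14, 0.0, 1.614]
contact_force: [0.4, 0.2, 1.0]
gripper_width: -0.0002
```

>>> step_arm(
  series=[
    [[0,0,0.3],0],
    [[0,0,0.3],0],
    [[0,0,0.2],0],
    [[0,0,0],0],
    [[0,0,0],0],
    [[0,0,0],0],
  ],
)

```text
time_s: 18.48
ee_pos: [0.5557, 0.0146, 0.0929]
tool_rot: [3.141, 0.0, 1.614]
contact_force: [-0.1, -0.6, 0.4]
gripper_width: -0.0001
```

>>> step_arm(
  series=[
    [[0,0,0.3],0],
    [[0,0,0.2],0],
    [[0,0,0],0],
    [[0,0,0],0],
    [[0,0,0],0],
  ],
)

```text
time_s: 19.1
ee_pos: [0.5557, 0.0146, 0.0879]
tool_rot: [3.141, 0.0, 1.614]
contact_force: [-0.2, -0.5, -0.3]
gripper_width: 0.0002
```

>>> step_arm(
  series=[
    [[0,0,0.2],0],
    [[0,0,0],0],
    [[0,0,0],0],
    [[0,0,0],0],
  ],
)

```text
time_s: 19.6
ee_pos: [0.5557, 0.0146, 0.086]
tool_rot: [3.141, 0.0, 1.614]
contact_force: [0.5, -0.0, 3.2]
gripper_width: -0.0
```

>>> step_arm(
  series=[
    [[0,0,0.2],0],
    [[0,0,0.2],0],
    [[0,0,0],0],
    [[0,0,0],0],
    [[0,0,0],0],
  ],
)

```text
time_s: 20.23
ee_pos: [0.5557, 0.0146, 0.0819]
tool_rot: [3.141, 0.0, 1.614]
contact_force: [0.9, -0.9, 4.6]
gripper_width: -0.0002
```

>>> step_arm(
  series=[
    [[0,0,0.2],0],
    [[0,0,0.2],0],
    [[0,0,0.2],0],
    [[0,0,0],0],
    [[0,0,0],0],
    [[0,0,0],0],
    [[0,0,0],0],
  ],
)

```text
time_s: 21.1
ee_pos: [0.5557, 0.0146, 0.0761]
tool_rot: [3.141, 0.0, 1.614]
contact_force: [0.2, -0.8, 7.4]
gripper_width: 0.0003
```

```bash
python3 - <<'E'
from cell import *
import cv2,numpy as np
f=[]
ims=[]
for n in("side","side","side","top"):
    im=cv2.cvtColor(capture(n)["image"],cv2.COLOR_RGB2BGR); s=observe();f.append([s["ee_pos"][2],s["contact_force"][2]]);ims.append(im)
print(np.round(f,4))
cv2.imwrite("pics/c9.png",np.hstack([cv2.resize(ims[0][225:275,300:350],None,fx=8,fy=8,interpolation=cv2.INTER_CUBIC),cv2.resize(ims[0][130:230,240:340],None,fx=4,fy=4,interpolation=cv2.INTER_CUBIC)]))
E
```

```text
[[0.0761 6.9451]
 [0.0761 7.3272]
 [0.0761 6.8016]
 [0.0761 7.47  ]]
```

View pics/c9.png

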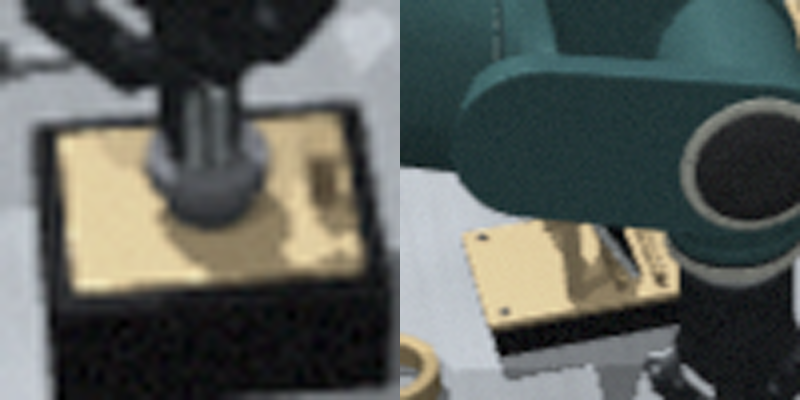

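The fingertips press on the middle of the cap, and the panel's foot is still in the groove. TCP height is 76.1 mm and the force about 7.2 N, which agrees with half travel, so I'm handing in.

```bash
python3 -c "
from cell import *
print(sign_off())"
```

```text
the job is handed in; nothing more can be done
None
```

I stood the tallest panel in the lamp station's groove, leaning back on the bar with its black glass facing the lamp, and let go of it. The job was handed in at about 21 s with the closed fingers holding the plunger at half travel.

**Panel:** after release it stayed leaning on the bar by itself, with its foot in the groove and centred to about 2–3 mm by picture. In the last picture the arm hid its upper part, but its foot was unmoved. I did not measure the lean angle; by geometry it should be about 27°.

**Plunger:** the cap was first touched at a tool height of about 86 mm. The final height was 76.1 mm, against 76 mm for half travel, with a steady push of 6.8–7.5 N against the expected 7.5 N.

**Rest of the bench:** the other two panels were still in the rack after I lifted the tall one out, and I did not picture the rack again after that. The arm was not sent near the purple look-alikes. The largest force I read was about 20 N, while setting the panel down in the groove. None of these checks disagreed.

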